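Stack the handled tier on the desk organiser

TASK

Finish the desk organiser by stacking the green handled tray on the green base tier: pick it up, set it over the base and lower it gently so that all four corner legs stand fully down in the four corner cups, then let go. Leave the smaller grey tray where it stands.

Things in the scene. Friction and masses are not known exactly. Their poses are not given: they have to be found in the camera images.
- base_tier: Green base tier that never moves: tray 176x136 mm (x by y), a round column at each corner ending in a dark open cup. Cup axes x=+-68, y=+-48 mm; cup floors z=40, mouths z=62 mm; inner diameter 26, flaring to 36 mm at the mouth. Eraser and matchbox lie low in the tray. Origin: centre of its underside on the desk; x along the long side, z up.
- green_tier: Loose green tray 164x124 mm (x by y), about 0.3 kg, on four dark legs 14 mm thick, tips tapered to 8 mm, axes x=+-68, y=+-48 mm; fits the base either way round. Underside z=38, rim top z=63 mm. Carrying bar over its middle along x: see its point. Origin: centre, at leg-tip height (desk height at the start). Fully home, its origin is 40 mm above the base's origin.
- green_tier_bar (a point): Centre of the green tray's pale wooden carrying bar, 105 mm above the leg tips. The bar runs along the tray's x, 88 mm long between two thin dark uprights, 14 mm wide (y), 16 mm high, free space below it down to the tray. Axes as the tray's.
- grey_tier: Smaller loose grey tray of the same kind, 124x92 mm, legs at x=+-48, y=+-32 mm, so it does not fit the base; its bar is 60 mm long, top at z=113 mm. Origin: centre, at leg-tip height. Leave it where it stands.
There are look-alikes about, which are no part of the job. Several things have the shape of the green_tier; the one meant has the colours described above.

How it is judged:
By the outcome, as a careful person would: the job done as asked, in the order asked, and still so for the second after the job is handed in, with the robot touching nothing.
It also fails if it takes over 43 s, if anything falls off the work surface, if the arm or the gripper's body presses on something with over 40 N, if the wrist force passes 120 N, or if a joint passes its speed limit or range.

ROBOT

A 7-joint arm with a two-finger parallel gripper is mounted at the origin on the work surface; the furniture and walls round the work are solid. World frame = base frame: x ahead of the robot, y to its left, z up, the work surface at z = 0. Lengths are in m, angles in rad, forces in N, time in s.
With the tool pointing down it reaches from about 0.4 to 0.85 m from the base axis. Payload 10.4 kg.
Tool frame: the origin (TCP) lies where the fingers leave the gripper's body, on its centre line; the fingertips stand 73 mm ahead of it and the grasp point (between the pads) lies 54 mm ahead of it; z points along the fingers, y is the direction in which the jaws open and shut (so a half turn about z gives the same grasp; the last joint's range is limited). The gripper opens to 85 mm and grips with 20 to 120 N. Pads are 22 mm wide; open, the fingers measure 114 mm over their backs; the gripper's body (76 mm by 85 mm) begins 54 mm behind the grasp point. The pads swing forward as they close: fully open they stand 13 mm farther back than shut.
Start: joints at [1.307, 0.332, -0.065, 1.46, 0.022, 1.35, -0.088], TCP at [0.149, -0.607, 0.304] pointing down, gripper open.
Joint ranges: [-2.6, 2.6], [-0.5, 2.12], [-1.47, 1.34], [0.16, 2.42], [-1.27, 4.41], [0.06, 2.06], [-2.6, 2.6]. Speed limits (rad/s): [2.22, 2.22, 2.79, 2.79, 3.14, 3.14, 3.14].

INTERFACE

Orientations are given as a unit quaternion [x, y, z, w].
In Python, from workcell import get_obs, camera, camera_model, hand_in gives the robot as it stands.
- The arm moves only by the shell command python3 -m crank 'ROWS' [FORCE]. ROWS is text: rows parted by semicolons, each of 7 numbers parted by spaces: the shift along the tool's x, y, z in units of 40 mm (1.0 is 40 mm), then the turn, a rotation vector about the tool's x, y, z in units of 8 degrees (1.0 is 8 degrees), then the finger opening in mm, from 0 to 85.4. In form: x y z ax ay az jaw; .... A call has exactly 10 rows; each row shifts and turns the pose as measured when the row begins, along the tool's axes as they then stand; what a row does not reach is not made up. A row lasts 1/10 s, in which the tool goes at most 50 mm and 8.59 degrees, less where a joint would pass 70% of its speed; a pose out of reach is approached as far as the arm can. A call is refused whole if a number of a shift passes 1 or a number of a turn 1, either way. A call with a gripper value outside its range is refused whole. The fingers move at their own pace and stop on an object; FORCE is the grip in N (left out, the last holds). Time passes only in rows, so rows that do not move let the fingers close, or fill a call up. It gives the time, the measured TCP pose, the force and the opening at its end, in the units of the state.
- get_obs(): the state, without advancing time (a new reading comes with each control period).
- camera(name): name is "side" or "top" or "wrist"; returns (picture, depth): 420x560x3 uint8, red, green, blue; 420x560 float32, m along the optical axis (not along the pixel's ray), 0 where there is no reading.
- camera_model(name): a dict with "fx", "fy", "cx", "cy" (pixels), "position" and "rotation" of the camera in the world; the wrist camera has in their place "hand_eye" (4x4, takes a point from camera to tool coordinates, whose origin is the TCP and whose axes are the flange's). Camera axes: x right, y up, looking along -z (the intrinsics and any distortion apply to the point x, -y, -z); pixel columns grow to the right and rows downward; lengths in m; the calibration is good to about 2 mm. A picture is of the moment at which its call begins: read the wrist's pose just before it. camera_model takes no time and is no camera call.
- hand_in(): hands the job in, once; it reports no verdict.
The state is a dict: "clock": time; "joint_pos": joint angles; "joint_velocities": joint speeds; "tau": joint torques, N m; "position": TCP position; "ee_rot": TCP orientation; "ft_force": force on the tool from outside, world axes, zero at the start; "torque": the same for the moment, N m; "grip_width": opening from 0.0 (shut) to 1.0 (fully open).
Only numpy, scipy, OpenCV 4.12 (cv2) and the standard library are available. Lean on these libraries where they do the work, as an engineer would, in place of code of your own. Each camera call takes 0.05 s, during which the arm holds its last target.

## Working session

There is one attempt and no reset: what is moved stays moved. The work goes in short steps, Python scripts to look and compute and a shell command to move; the robot and the scene stay as the last step left them, time stands still between calls to the robot, and variables do not carry over. Pictures are saved under pics/ and viewed, and the job is handed in when it is done.

```bash
mkdir -p pics
python3 - <<'E'
from workcell import *
import cv2, numpy as np
o=get_obs(); print({k:np.round(v,3) for k,v in o.items()})
for n in ["top","side"]:
    p,d=camera(n); cv2.imwrite(f"pics/{n}0.png",p[:,:,::-1]); np.savez(f"{n}0.npz",p=p,d=d); print(n,camera_model(n))
print(camera_model("wrist"))
E
```

```text
{'clock': np.float64(0.0), 'joint_pos': array([ 1.307,  0.333, -0.065,  1.461,  0.022,  1.35 , -0.089]), 'joint_velocities': array([ 0.001,  0.002, -0.001, -0.001, -0.001, -0.001,  0.001]), 'tau': array([ 0.0000e+00, -6.2544e+01,  4.9000e-02, -3.9160e+01,  1.6000e-02,
        1.0000e-02, -0.0000e+00]), 'position': array([ 0.149, -0.607,  0.303]), 'ee_rot': array([ 0.993,  0.12 , -0.   , -0.001]), 'ft_force': array([-0.098,  0.438, -0.299]), 'torque': array([-0.017,  0.013, -0.045]), 'grip_width': np.float64(1.008)}
top {'fx': 380.5735097813829, 'fy': 380.5735097813829, 'cx': 273.72963374301463, 'cy': 204.92474600676525, 'position': array([0.34979595, 0.01823647, 1.02110269]), 'rotation': array([ 0.00117067, -0.02590891, -0.69591178,  0.7176588 ])}
side {'fx': 485.2533784735874, 'fy': 485.2533784735874, 'cx': 280.80978532748674, 'cy': 217.71764543381101, 'position': array([0.05912259, 1.03612006, 0.72834082]), 'rotation': array([-0.07375652,  0.48636315,  0.85966216, -0.13781085])}
{'fx': 330.62456097474524, 'fy': 330.62456097474524, 'cx': 277.010590315333, 'cy': 211.29648241232272, 'hand_eye': array([[ 9.33085649e-04,  9.64155229e-01,  2.65337189e-01,
         6.78926443e-02],
       [ 9.99999236e-01, -6.84496526e-04, -1.02934697e-03,
        -3.68132739e-04],
       [-8.10827877e-04,  2.65337947e-01, -9.64155131e-01,
        -6.92576075e-02],
       [ 0.00000000e+00,  0.00000000e+00,  0.00000000e+00,
         1.00000000e+00]])}
```

View pics/top0.png

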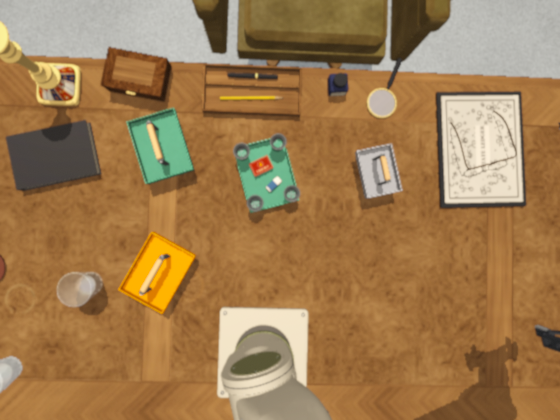

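View pics/side0.png

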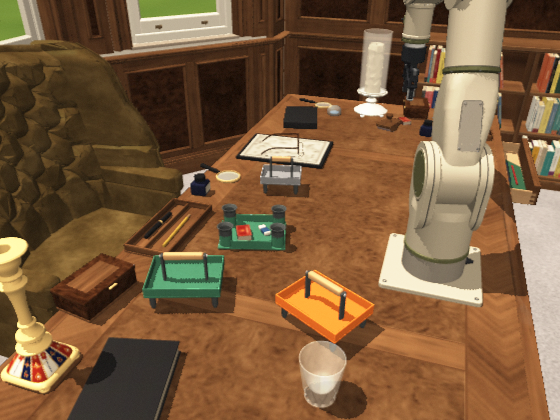

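Top view: the candidates for the green tray are the green one at (160,145), the orange one at (157,273), the grey one at (380,172), and the green base with dark cups at (267,174). I choose (160,145), since it has a pale bar and a green tray. Next I'll check it in a crop and measure.

```bash
cat > h.py <<'E'
import numpy as np, cv2
from scipy.spatial.transform import Rotation as R
from workcell import *
def ray(n,uv,obs=None):
    m=camera_model(n); uv=np.atleast_2d(uv).astype(float)
    if n!="wrist": A=R.from_quat(m["rotation"]).as_matrix(); p=np.array(m["position"])
    else:
        T=np.eye(4);T[:3,:3]=R.from_quat(obs["ee_rot"]).as_matrix();T[:3,3]=obs["position"]
        T=T@m["hand_eye"];A=T[:3,:3];p=T[:3,3]
    d=np.c_[(uv[:,0]-m["cx"])/m["fx"],-(uv[:,1]-m["cy"])/m["fy"],-np.ones(len(uv))]
    return p,d@A.T
def plane(n,uv,z,obs=None):
    p,d=ray(n,uv,obs); return p+d*((z-p[2])/d[:,2])[:,None]
def pts(n,uv,dep,obs=None):
    p,d=ray(n,uv,obs); return p+d*np.asarray(dep)[:,None]
E
python3 - <<'E'
from h import *
m=camera_model("top");print({k:v for k,v in m.items() if k not in("fx","fy","cx","cy")})
f=np.load("top0.npz");p,d=f["p"],f["d"]
cv2.imwrite("pics/crop1.png",cv2.resize(p[95:225,110:320],None,fx=3.8,fy=3.8,interpolation=cv2.INTER_CUBIC)[:,:,::-1])
hsv=cv2.cvtColor(p,cv2.COLOR_RGB2HSV)
g=((hsv[...,0]>60)&(hsv[...,0]<95)&(hsv[...,1]>90)).astype(np.uint8)
print("green comps")
n,l,s,c=cv2.connectedComponentsWithStats(g)
for i in range(1,n):
    if s[i,4]>300:
        ys,xs=np.where(l==i); print(s[i],c[i],cv2.minAreaRect(np.c_[xs,ys].astype(np.float32)))
# bar by depth-height in tray
vv,uu=np.mgrid[100:190,120:200]; P=pts("top",np.c_[uu.ravel(),vv.ravel()],d[100:190,120:200].ravel())
k=(P[:,2]>.085)&(P[:,2]<.13); uv=np.c_[uu.ravel(),vv.ravel()][k].astype(np.float32); print(len(uv),P[k].mean(0),np.percentile(P[k][:,2],[5,50,95]))
r=cv2.minAreaRect(uv);print(r); B=plane("top",cv2.boxPoints(r),.113);print(B.round(4))
pb=(hsv[...,0]>8)&(hsv[...,0]<28)&(hsv[...,2]>190)&(hsv[...,1]<150);pb[:100]=0;pb[190:]=0;pb[:,:135]=0;pb[:,185:]=0
ys,xs=np.where(pb);Q=plane("top",np.c_[xs,ys],.113);c0=Q.mean(0);w,V=np.linalg.eigh(np.cov(Q[:,:2].T));print("pale",len(xs),c0,np.degrees(np.arctan2(*V[::-1,1])),np.sqrt(w*12))
E
```

```text
{'position': array([0.34979595, 0.01823647, 1.02110269]), 'rotation': array([ 0.00117067, -0.02590891, -0.69591178,  0.7176588 ])}
green comps
[ 128  109   65   74 2674] [161.01570681 146.51533283] ((160.10678100585938, 145.84164428710938), (64.30809020996094, 48.738136291503906), 72.6459732055664)
[ 238  141   57   68 1852] [266.39956803 174.41684665] ((265.9045715332031, 174.3921356201172), (65.38189697265625, 49.85771942138672), 75.0685806274414)
288 [0.52834204 0.2761017  0.10999706] [0.10158404 0.11118746 0.11445293]
((154.75314331054688, 141.0516357421875), (44.216121673583984, 7.528283596038818), 72.47443389892578)
[[0.575  0.3006 0.113 ]
 [0.5811 0.284  0.113 ]
 [0.4813 0.2484 0.113 ]
 [0.4753 0.2651 0.113 ]]
pale 206 [0.52862337 0.27698233 0.113     ] -160.7960831611536 [0.01349122 0.08526528]
```

View pics/crop1.png

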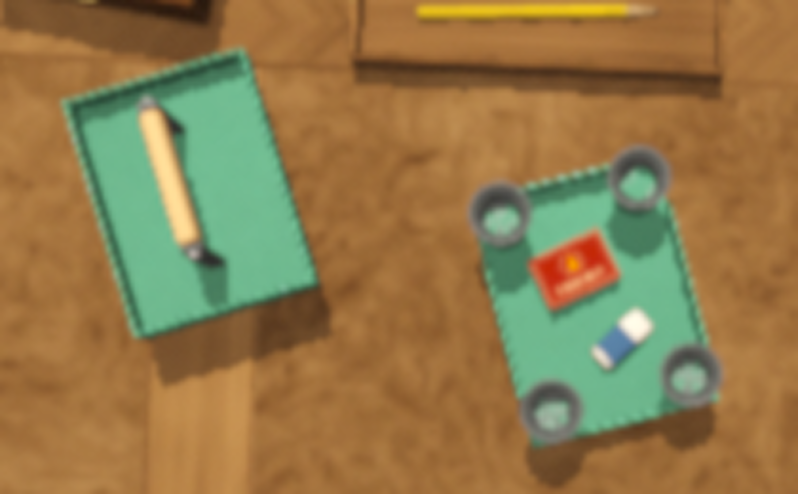

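The crop shows the green tray with its pale bar at crop (170,175), and the base with four open, empty cups at (500,213), (640,180), (691,373) and (552,408). Next I'll get the base pose from the cup rings and start the transit.

```bash
cat >> h.py <<'E'
def basefit(P):
    M=np.array([[.068,.048],[.068,-.048],[-.068,-.048],[-.068,.048]])
    c=P[:,:2].mean(0);H=M.T@(P[:,:2]-c);a=np.arctan2(H[0,1]-H[1,0],H[0,0]+H[1,1])
    r=np.array([[np.cos(a),-np.sin(a)],[np.sin(a),np.cos(a)]])
    return c,np.degrees(a),((M@r.T+c)-P[:,:2])*1e3
E
python3 - <<'E'
from h import *
f=np.load("top0.npz");p=f["p"]
uv=np.array([[500,213],[640,180],[691,373],[552,408]])/3.8+[110,95]
hsv=cv2.cvtColor(p,cv2.COLOR_RGB2HSV)
dark=((hsv[...,1]<95)&(hsv[...,2]<140)).astype(np.uint8)
o=[]
for u in uv:
    m=np.zeros_like(dark);cv2.circle(m,tuple(int(round(x)) for x in u),11,1,-1);ys,xs=np.where(m&dark)
    (c,r)=cv2.minEnclosingCircle(np.c_[xs,ys].astype(np.float32));o.append(c);print(u.round(1),np.round(c,1),round(r,2),len(xs))
for q in(uv,np.array(o)):
    c,a,e=basefit(plane("top",[q[0],q[1],q[2],q[3]],.062));print(c.round(4),round(a,2),e.round(1).tolist())
E
```

```text
[241.6 151.1] [242. 152.] 10.0 175
[278.4 142.4] [277.2 143.2] 10.07 164
[291.8 193.2] [290.5 192.5] 10.12 169
[255.3 202.4] [254.  203.5] 10.55 177
[0.4694 0.0052] 16.3 [[0.4, -0.3], [1.7, 0.2], [-0.7, -0.2], [-1.4, 0.3]]
[0.4679 0.0074] 16.39 [[1.1, 3.1], [2.5, -0.7], [-3.7, -1.6], [0.0, -0.8]]
```

```bash
python3 -m crank '0 -1 0 0 0 0 85;0 -1 0 0 0 0 85;0 -1 0 0 0 0 85;0 -1 0 0 0 0 85;0 -1 0 0 0 0 85;0 -1 0 0 0 0 85;0 -1 0 0 0 0 85;0 -1 0 0 0 0 85;0 -1 0 0 0 0 85;0 -1 0 0 0 0 85'
```

```text
clock: 1.1
position: [0.0631, -0.246, 0.2869]
ee_rot: [0.992, 0.123, -0.005, -0.024]
ft_force: [0.4, -0.5, 0.6]
grip_width: 0.995
```

```bash
python3 -m crank '1 0 0 0 0 0 85;1 0 -0.1 0 0 0 85;1 0 -0.1 0 0 0 85;1 0 -0.1 0 0 0 85;1 -0.3 -0.1 0 0 0 85;1 -0.5 0 0 0 0 85;1 -0.7 0 0 0 0 85;1 -0.8 0 0 0 0 85;1 -0.8 0 0 0 0 85;1 -0.8 0 0 0 0 85'
```

```text
clock: 2.1
position: [0.4165, -0.0126, 0.3068]
ee_rot: [0.995, 0.099, -0.004, -0.027]
ft_force: [1.8, -1.7, -1.3]
grip_width: 0.996
```

```bash
cat >> h.py <<'E'
def goto(pos,yaw,o=None):
    o=o or get_obs(); y=np.radians(yaw)
    T=np.column_stack([[np.cos(y),np.sin(y),0],[np.sin(y),-np.cos(y),0],[0,0,-1]])
    A=R.from_quat(o["ee_rot"]).as_matrix()
    s=A.T@(np.array(pos)-o["position"])/.04
    r=np.degrees(R.from_matrix(A.T@T).as_rotvec())/8
    print("clock",round(float(o["clock"]),2),"pos",np.round(o["position"],4),"shift",s.round(3),"turn",r.round(3),"F",np.round(o["ft_force"],1),"w",round(float(o["grip_width"]),3))
E
python3 - <<'E'
from h import *
o=get_obs();p,d=camera("wrist");cv2.imwrite("pics/w1.png",p[:,:,::-1]);np.savez("w1.npz",p=p,d=d,pos=o["position"],rot=o["ee_rot"])
goto([.528,.277,.29],19.2)
E
```

```text
clock 2.15 pos [ 0.4205 -0.0031  0.3074] shift [ 4.097 -6.249  0.783] turn [-0.398 -0.022 -0.887] F [1.1 5.6 2.6] w 0.996
```

View pics/w1.png

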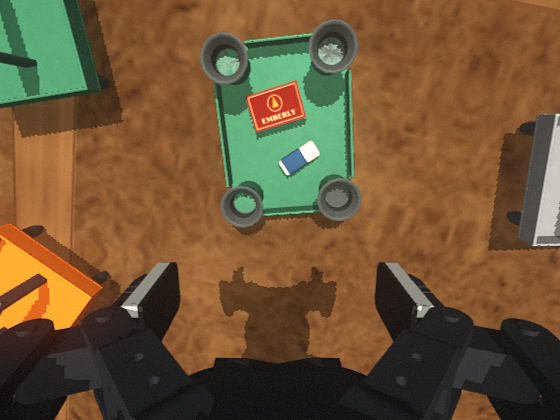

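The wrist view shows the base with cup mouths near (225,58), (333,47), (339,199) and (242,207). The green tray is at the upper left. I'll go on to the tray.

```bash
python3 - <<'E'
from h import *
f=np.load("w1.npz");o=dict(position=f["pos"],ee_rot=f["rot"])
c,a,e=basefit(plane("wrist",[[225,58],[333,47],[339,199],[242,207]],.062,o));print(c.round(4),round(a,2),e.round(1).tolist())
E
python3 -m crank '0.6 -0.8 0 -0.2 0 -0.3 85;0.6 -0.8 0 -0.1 0 -0.3 85;0.6 -0.9 0.1 -0.1 0 -0.2 85;0.6 -0.9 0.1 0 0 -0.1 85;0.6 -0.9 0.1 0 0 0 85;0.5 -0.9 0.1 0 0 0 85;0.4 -0.7 0 0 0 0 85;0.2 -0.4 0 0 0 0 85;0 -0.2 0 0 0 0 85;0 0 0 0 0 0 85'
python3 -c "
from h import *
goto([.528,.277,.29],19.2)"
```

```text
[0.4706 0.005 ] 16.39 [[-0.1, 1.0], [0.7, -0.5], [-0.7, -0.8], [0.1, 0.4]]
clock: 3.15
position: [0.4851, 0.239, 0.2983]
ee_rot: [0.988, 0.155, -0.007, -0.003]
ft_force: [-0.8, 0.1, 0.3]
grip_width: 0.997
clock 3.15 pos [0.4851 0.239  0.2983] shift [ 1.313 -0.575  0.197] turn [-0.06   0.086 -0.176] F [-0.8  0.1  0.3] w 0.997
```

Run:
```python
from h import *
o=get_obs();p,d=camera("wrist");cv2.imwrite("pics/w2.png",p[:,:,::-1])
hsv=cv2.cvtColor(p,cv2.COLOR_RGB2HSV)
pb=((hsv[...,0]>8)&(hsv[...,0]<28)&(hsv[...,2]>170)&(hsv[...,1]<150)).astype(np.uint8)
n,l,s,c=cv2.connectedComponentsWithStats(pb)
for i in range(1,n):
    if s[i,4]>400:
        ys,xs=np.where(l==i);r=cv2.minAreaRect(np.c_[xs,ys].astype(np.float32));print(s[i],r)
        P=pts("wrist",np.c_[xs,ys],d[ys,xs],o);k=P[:,2]>.107;P=P[k];print("z",np.percentile(P[:,2],[5,50,95]),P.mean(0).round(4))
        Q=plane("wrist",np.c_[xs,ys],.113,o)[:,:2]
        w,V=np.linalg.eigh(np.cov(Q.T));print(Q.mean(0).round(4),np.degrees(np.arctan2(V[1,1],V[0,1])),np.sqrt(w*12)); B=plane("wrist",cv2.boxPoints(r),.113,o);print(B.mean(0),B.round(4).tolist())
```

```text
[ 239   76   22  118 1990] ((249.31466674804688, 134.367431640625), (117.14633178710938, 17.625905990600586), 87.70938873291016)
z [0.10990952 0.11188425 0.11328525] [0.5314 0.2771 0.1132]
[0.5313 0.2772] -160.87513812392427 [0.01279837 0.08455551]
[0.5292152  0.27660883 0.113     ] [[0.5676, 0.2964, 0.113], [0.5719, 0.2845, 0.113], [0.4911, 0.2562, 0.113], [0.4862, 0.2693, 0.113]]
```

View pics/w2.png

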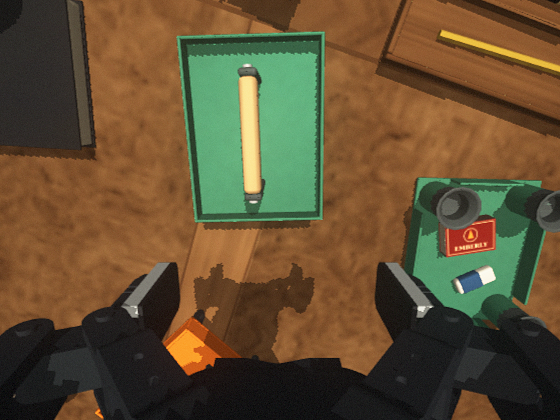

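The wrist view shows the pale bar from (247,70) to (254,200), centred at (250,134). That gives a bar centre of (0.529, 0.277) and a yaw of 19.2°, which agrees with the top view. I'll move over it.

```bash
python3 -c "
from h import *
goto([.529,.277,.24],19.2)"
python3 -m crank '0.4 -0.2 0.1 0 0 -0.1 60;0.4 -0.2 0.3 0 0.1 -0.1 60;0.3 -0.1 0.3 0 0 0 60;0.2 -0.1 0.3 0 0 0 60;0.1 0 0.3 0 0 0 60;0 0 0.2 0 0 0 60;0 0 0 0 0 0 60;0 0 0 0 0 0 60;0 0 0 0 0 0 60;0 0 0 0 0 0 60'
python3 -c "
from h import *
goto([.529,.277,.159],19.2)"
```

```text
clock 3.2 pos [0.4855 0.2381 0.2983] shift [ 1.35  -0.585  1.446] turn [-0.056  0.085 -0.185] F [-0.7 -0.  -0.9] w 0.994
clock: 4.2
position: [0.5353, 0.2685, 0.2371]
ee_rot: [0.987, 0.161, 0.002, -0.001]
ft_force: [-0.3, -0.2, -0.4]
grip_width: 0.707
clock 4.2 pos [0.5353 0.2685 0.2371] shift [-0.09  -0.25   1.953] turn [-0.003 -0.033 -0.077] F [-0.3 -0.2 -0.4] w 0.707
```

```bash
python3 -m crank '-0.1 -0.2 0.1 0 0 -0.1 60;0 -0.1 0.2 0 0 0 60;0 0 0.3 0 0 0 60;0 0 0.3 0 0 0 60;0 0 0.3 0 0 0 60;0 0 0.3 0 0 0 60;0 0 0.2 0 0 0 60;0 0 0.1 0 0 0 60;0 0 0 0 0 0 60;0 0 0 0 0 0 60'
python3 - <<'E'
from h import *
goto([.529,.277,.159],19.2)
p,d=camera("wrist");cv2.imwrite("pics/w3.png",p[:,:,::-1])
E
```

```text
clock: 5.2
position: [0.5266, 0.2796, 0.1579]
ee_rot: [0.986, 0.169, 0.002, -0.0]
ft_force: [-0.3, -0.0, -0.0]
grip_width: 0.701
clock 5.2 pos [0.5266 0.2796 0.1579] shift [ 0.034  0.082 -0.028] turn [-0.003 -0.024  0.037] F [-0.3 -0.  -0. ] w 0.701
```

View pics/w3.png

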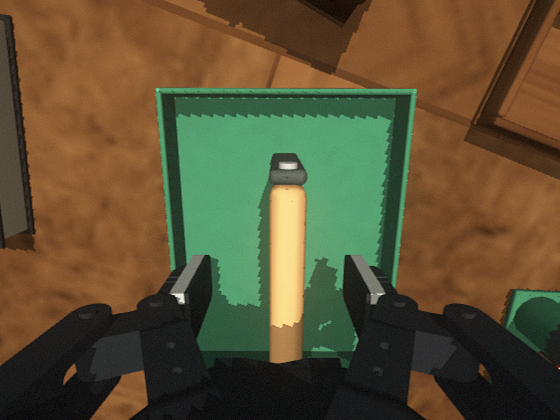

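The bar at x≈287 lies between the pads (190 and 365), slightly to the +y side. I'll correct that and close.

```bash
python3 -m crank '0.1 0.1 0 0 0 0 60;0 0 0 0 0 0 60;0 0 0 0 0 0 40;0 0 0 0 0 0 20;0 0 0 0 0 0 5;0 0 0 0 0 0 5;0 0 0 0 0 0 5;0 0 0 0 0 0 5;0 0 0 0 0 0 5;0 0 0 0 0 0 5' 70
python3 - <<'E'
from h import *
goto([.529,.277,.159],19.2)
E
```

```text
clock: 6.25
position: [0.5329, 0.2774, 0.1595]
ee_rot: [0.986, 0.169, 0.003, -0.001]
ft_force: [-0.2, -0.4, -0.3]
grip_width: 0.151
clock 6.25 pos [0.5329 0.2774 0.1595] shift [-0.096 -0.024  0.013] turn [-0.003 -0.046  0.035] F [-0.2 -0.4 -0.3] w 0.151
```

Gripped, with the jaws at about 13 mm. Now the lift.

```bash
python3 -m crank '0 0 -0.1 0 0 0 5;0 0 -0.2 0 0 0 5;0 0 -0.3 0 0 0 5;0 0 -0.4 0 0 0 5;0 0 -0.5 0 0 0 5;0 0 -0.5 0 0 0 5;0 0 -0.5 0 0 0 5;0 0 -0.3 0 0 0 5;0 0 -0.1 0 0 0 5;0 0 0 0 0 0 5'
python3 - <<'E'
from h import *
goto([.47,.005,.28],16.35)
p,d=camera("side");cv2.imwrite("pics/s2.png",p[:,:,::-1])
E
```

```text
clock: 7.25
position: [0.5313, 0.2774, 0.287]
ee_rot: [0.985, 0.17, 0.004, -0.001]
ft_force: [-0.3, 1.2, -2.9]
grip_width: 0.151
clock 7.25 pos [0.5313 0.2774 0.287 ] shift [-3.724  5.905  0.146] turn [-0.003 -0.055  0.4  ] F [-0.3  1.2 -2.9] w 0.151
```

View pics/s2.png

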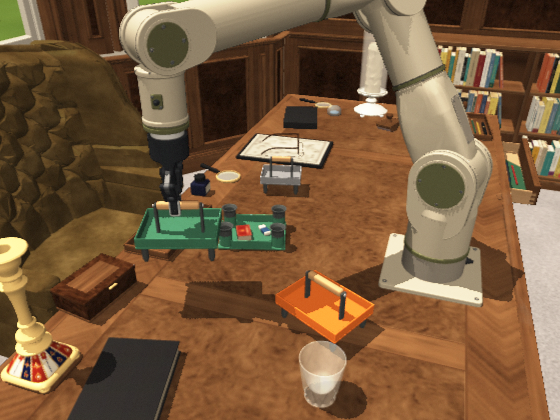

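The tray is lifted and level (side view (180,228)), with its legs clear. I'll move it over the base.

```bash
python3 -m crank '-0.1 0.2 0 0 0 0 5;-0.3 0.4 0 0 0 0.1 5;-0.4 0.6 0 0 0 0.1 5;-0.5 0.7 0 0 0 0.1 5;-0.5 0.8 0 0 0 0.1 5;-0.5 0.8 0 0 0 0 5;-0.5 0.8 0 0 0 0 5;-0.4 0.6 0 0 0 0 5;-0.2 0.4 0 0 0 0 5;-0.1 0.2 0 0 0 0 5'
python3 - <<'E'
from h import *
goto([.47,.005,.28],16.35)
E
```

```text
clock: 8.3
position: [0.4545, 0.0108, 0.2749]
ee_rot: [0.99, 0.14, -0.005, -0.001]
ft_force: [0.3, -0.4, -2.6]
grip_width: 0.151
clock 8.3 pos [0.4545 0.0108 0.2749] shift [ 0.33   0.245 -0.131] turn [-0.021  0.073 -0.033] F [ 0.3 -0.4 -2.6] w 0.151
```

```bash
python3 -m crank '0.2 0.2 0 0 0.1 0 5;0.1 0.1 0 0 0 0 5;0 0 0 0 0 0 5;0 0 0 0 0 0 5;0 0 0 0 0 0 5;0 0 0 0 0 0 5;0 0 0 0 0 0 5;0 0 0 0 0 0 5;0 0 0 0 0 0 5;0 0 0 0 0 0 5'
python3 - <<'E'
from h import *
goto([.47,.005,.28],16.35)
for n in("wrist","top","side"):
    o=get_obs();p,d=camera(n);cv2.imwrite(f"pics/{n}3.png",p[:,:,::-1]);np.savez(n+"3.npz",p=p,d=d,pos=o["position"],rot=o["ee_rot"])
p=cv2.imread("pics/top3.png");q=cv2.imread("pics/side3.png")
cv2.imwrite("pics/c3.png",np.hstack([cv2.resize(p[110:230,200:330],(400,370),interpolation=2),cv2.resize(q[140:260,180:310],(400,370),interpolation=2)]))
E
```

```text
clock: 9.3
position: [0.4665, 0.0005, 0.2721]
ee_rot: [0.99, 0.139, -0.001, -0.001]
ft_force: [-0.6, 0.2, -1.9]
grip_width: 0.151
clock 9.3 pos [0.4665 0.0005 0.2721] shift [ 0.113 -0.085 -0.198] turn [-0.019  0.019 -0.045] F [-0.6  0.2 -1.9] w 0.151
```

View pics/wrist3.png

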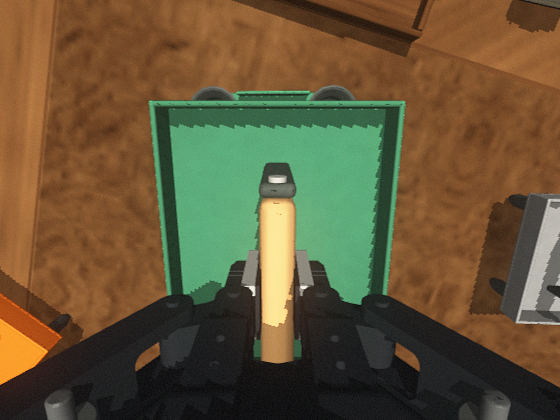

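View pics/c3.png

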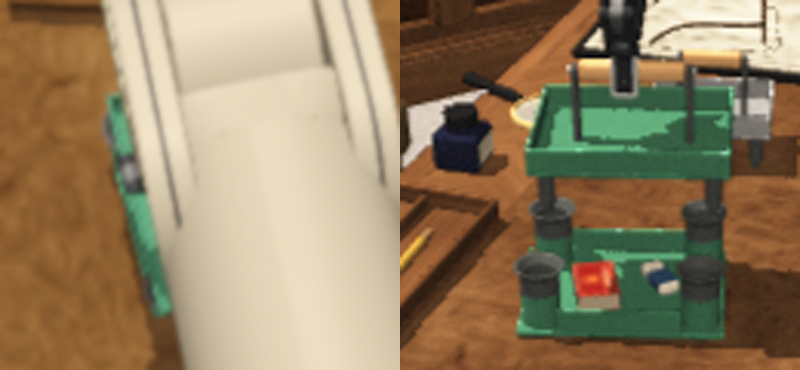

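Run:
```python
from h import *
f=np.load("wrist3.npz");p,d=f["p"],f["d"];o=dict(position=f["pos"],ee_rot=f["rot"])
hsv=cv2.cvtColor(p,cv2.COLOR_RGB2HSV)
# outer rim corners picked from the picture; refine side edges by colour
g=((hsv[...,0]>60)&(hsv[...,0]<95)&(hsv[...,1]>90))
for v in (110,130,160,190): xs=np.where(g[v,120:430])[0]+120; print(v,xs.min(),xs.max())
for u in (170,270,380): print(u,np.where(g[95:140,u])[0][:8]+95)
z=o["position"][2]-.096
C=plane("wrist",[[150.5,101.5],[404.5,100.5]],z,o)
print(C.round(4)); dv=C[0]-C[1];w=np.linalg.norm(dv);yaw=np.arctan2(-dv[0],dv[1]);print("width",w,"yaw",np.degrees(yaw))
c=C.mean(0)[:2]-.082*np.array([np.cos(yaw),np.sin(yaw)]);print("tray c",c)
print("depth z rim",pts("wrist",[[200,103],[350,103]],d[103,[200,350]],o).round(4))
# yaw/level from leg+rim in depth: tray floor plane
vv,uu=np.mgrid[135:180:3,185:250:3];P=pts("wrist",np.c_[uu.ravel(),vv.ravel()],d[vv.ravel(),uu.ravel()],o)
vv,uu=np.mgrid[135:180:3,310:370:3];P=np.r_[P,pts("wrist",np.c_[uu.ravel(),vv.ravel()],d[vv.ravel(),uu.ravel()],o)]
A=np.c_[P[:,:2],np.ones(len(P))];k,*_=np.linalg.lstsq(A,P[:,2],rcond=None);print("floor slopes deg",np.degrees(k[:2]),P[:,2].mean())
A=R.from_quat(o["ee_rot"]).as_matrix();print("in tool mm",(A.T@(np.r_[c,z]-o["position"])*1e3).round(1), "pos",o["position"])
```

```text
110 150 403
130 152 401
160 155 399
190 158 396
170 [101 102 103 104 105 106 108 109]
270 [ 96  97  98  99 100 101 102 103]
380 [101 102 103 104 105 106 108 109]
[[ 0.5231  0.0797  0.1761]
 [ 0.5568 -0.036   0.1761]]
width 0.12046046410458947 yaw 16.249348051477398
tray c [ 0.46126169 -0.00109434]
depth z rim [[ 0.5289  0.0573  0.1746]
 [ 0.5488 -0.0118  0.1749]]
floor slopes deg [23.10403668  6.89458962] 0.15479300143668853
in tool mm [-5.3  0.3 96. ] pos [0.46654617 0.00050017 0.2721013 ]
```

The floor slope figure looks off, so I'll check the tray's tilt along the side rims.

Run:
```python
from h import *
f=np.load("wrist3.npz");p,d=f["p"],f["d"];o=dict(position=f["pos"],ee_rot=f["rot"])
A=R.from_quat(o["ee_rot"]).as_matrix()
def T(u,v): return (A.T@(pts("wrist",[[u,v]],[d[v,u]],o)[0]-o["position"])*1e3).round(1)
for v in (104,120,140,160,180,200,220,240,255,270):
    xl=152+(v-110)*.1;xr=402-(v-110)*.09
    print(v,"L",T(int(xl+2),v),"R",T(int(xr-2),v),"floorL",T(205,v),"floorR",T(350,v),"bar",T(278,v))
f=np.load("side3.npz");d2=f["d"]
```

```text
104 L [ 75.4 -59.8  97.5] R [75.5 58.7 96.9] floorL [ 75.4 -34.6  96.4] floorR [75.5 35.  98.4] bar [75.4  0.3 96.9]
120 L [ 68.  -59.4  97.1] R [68.1 59.5 98.4] floorL [ 68.  -39.4 117.5] floorR [ 68.1  39.7 117.9] bar [ 68.1   0.4 118.8]
140 L [ 58.5 -59.6  97.9] R [58.6 59.1 97.7] floorL [ 57.3 -40.2 118.6] floorR [ 57.4  40.4 118.3] bar [ 57.3   0.4 118.7]
160 L [ 48.7 -59.2  97.1] R [48.7 59.1 97.7] floorL [ 46.3 -40.8 118.5] floorR [ 46.4  40.9 117.7] bar [ 46.3   0.4 118.6]
180 L [ 38.5 -59.3  97.5] R [38.4 59.5 98.9] floorL [ 34.8 -41.5 118.5] floorR [ 35.   41.6 118. ] bar [46.7  0.1 51.4]
200 L [ 28.  -59.3  97.7] R [28.1 58.9 97.5] floorL [ 23.3 -41.9 117.5] floorR [ 23.1  42.5 118.6] bar [39.1  0.2 51.3]
220 L [ 17.3 -59.   97.1] R [17.7 58.9 96.1] floorL [ 10.8 -42.9 118.7] floorR [ 11.1  43.1 118. ] bar [32.7  0.2 46.6]
240 L [  5.9 -59.2  97.9] R [ 6.3 59.1 96.9] floorL [ -1.2 -43.2 117. ] floorR [ -1.5  43.8 117.9] bar [24.6  0.2 47.5]
255 L [ -2.3 -59.   96.6] R [-2.7 59.2 97.9] floorL [-11.9 -44.3 119.4] floorR [-11.2  44.4 117.8] bar [18.9  0.2 46.6]
270 L [-11.1 -58.7  96.7] R [-11.1  59.   96.8] floorL [-21.1 -44.5 117.7] floorR [-20.7  44.7 117. ] bar [12.5  0.2 47.2]
```

The tray is level in the hand (rim 97 mm and floor 118 mm below the TCP throughout). Its yaw matches the tool and its centre is 5 mm behind the tool. I'll align over the base.

```bash
python3 -c "
from h import *
goto([.4748,.0064,.235],16.35)"
python3 -m crank '0.1 -0.1 0.1 0 0 0 5;0.1 -0.1 0.2 0 0 0 5;0.1 0 0.2 0 0 0 5;0 0 0.2 0 0 0 5;0 0 0.1 0 0 0 5;0 0 0 0 0 0 5;0 0 0 0 0 0 5;0 0 0 0 0 0 5;0 0 0 0 0 0 5;0 0 0 0 0 0 5'
python3 - <<'E'
from h import *
goto([.4748,.0064,.235],16.35)
for n in("wrist","side"):
    o=get_obs();p,d=camera(n);cv2.imwrite(f"pics/{n}4.png",p[:,:,::-1]);np.savez(n+"4.npz",p=p,d=d,pos=o["position"],rot=o["ee_rot"])
q=cv2.imread("pics/side4.png")
cv2.imwrite("pics/c4.png",cv2.resize(q[140:260,180:320],None,fx=4.8,fy=4.8,interpolation=2))
E
```

```text
clock 9.45 pos [0.4666 0.0005 0.2721] shift [ 0.242 -0.084  0.927] turn [-0.02   0.019 -0.046] F [ 0.2  0.5 -3.3] w 0.148
clock: 10.45
position: [0.4763, 0.0108, 0.2396]
ee_rot: [0.99, 0.138, -0.001, -0.001]
ft_force: [0.5, -0.5, -3.1]
grip_width: 0.148
clock 10.45 pos [0.4763 0.0108 0.2396] shift [-0.065  0.096  0.116] turn [-0.012  0.013 -0.062] F [ 0.5 -0.5 -3.1] w 0.148
```

View pics/c4.png

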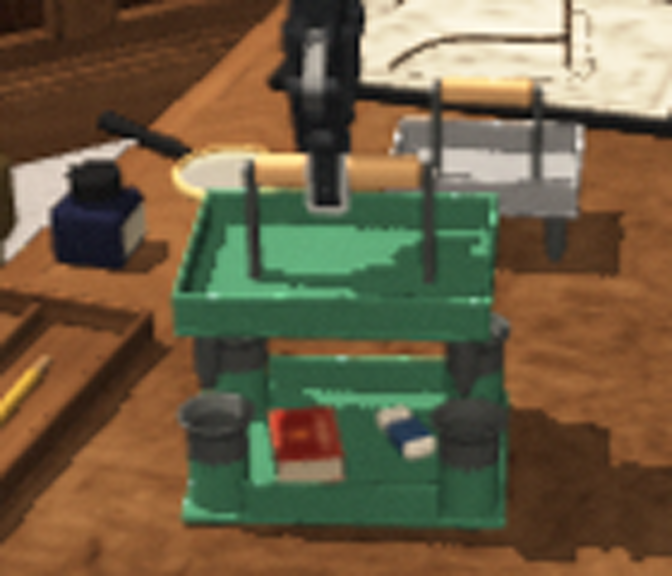

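View pics/wrist4.png

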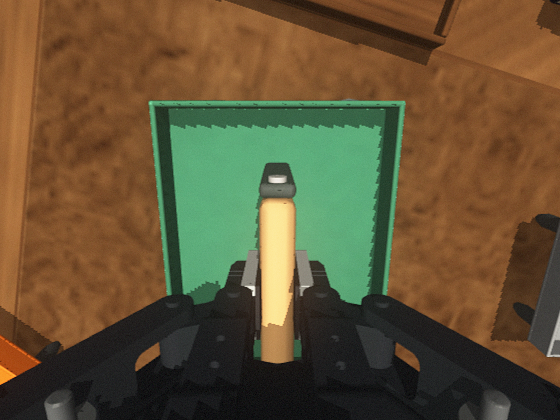

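The side crop shows the near leg tips at crop (206,385) and (465,393), just over the near cup mouths at (216,412) and (470,416). I'll check this by casting rays.

Run:
```python
from h import *
t=plane("side",np.array([[206,386],[465,393]])/4.8+[180,140],.0795)
c=plane("side",np.array([[216,412],[471,416]])/4.8+[180,140],.062)
print(t.round(4),c.round(4),sep="\n"); dd=(t-c)[:,:2]*1e3
y=np.radians(16.3);print("tip-cup in tool x,y mm",(dd@np.array([[np.cos(y),np.sin(y)],[np.sin(y),-np.cos(y)]])).round(1))
m=np.array([[.068,.048],[-.068,.048]]);r=np.array([[np.cos(y),-np.sin(y)],[np.sin(y),np.cos(y)]]);print("cups expected from top/wrist",(m@r.T+[.47,.005]).round(4))
o=get_obs();print("tips expected",(m@r.T+o["position"][:2]-.005*np.array([np.cos(y),np.sin(y)])).round(4))
goto([.4748,.0064,.215],16.35)
```

```text
[[0.5236 0.0705 0.0795]
 [0.3903 0.033  0.0795]]
[[0.5201 0.0674 0.062 ]
 [0.3887 0.0274 0.062 ]]
tip-cup in tool x,y mm [[ 4.2 -2. ]
 [ 3.1 -5. ]]
cups expected from top/wrist [[0.5218 0.0702]
 [0.3913 0.032 ]]
tips expected [[0.5232 0.0746]
 [0.3927 0.0364]]
clock 10.55 pos [0.4763 0.0108 0.2396] shift [-0.064  0.098  0.614] turn [-0.013  0.013 -0.061] F [ 0.5  0.8 -3.2] w 0.15
```

Both estimates agree: shift about -3 mm in x and +3.6 mm in y. I'll shift, then lower into the cup mouths.

```bash
python3 -m crank '-0.1 0.1 0 0 0 -0.1 5;0 0 0 0 0 0 5;0 0 0 0 0 0 5;0 0 0.1 0 0 0 5;0 0 0.1 0 0 0 5;0 0 0.1 0 0 0 5;0 0 0.1 0 0 0 5;0 0 0.1 0 0 0 5;0 0 0 0 0 0 5;0 0 0 0 0 0 5'
python3 - <<'E'
from h import *
goto([.4745,.0067,.2],16.35)
p,d=camera("side");cv2.imwrite("pics/c5.png",cv2.resize(p[140:260,180:320],None,fx=4.8,fy=4.8,interpolation=2)[:,:,::-1])
E
```

```text
clock: 11.55
position: [0.473, 0.0055, 0.2173]
ee_rot: [0.989, 0.146, -0.001, -0.001]
ft_force: [0.9, -0.4, -1.4]
grip_width: 0.148
clock 11.55 pos [0.473  0.0055 0.2173] shift [ 0.047 -0.017  0.432] turn [-0.016  0.018  0.049] F [ 0.9 -0.4 -1.4] w 0.148
```

View pics/c5.png

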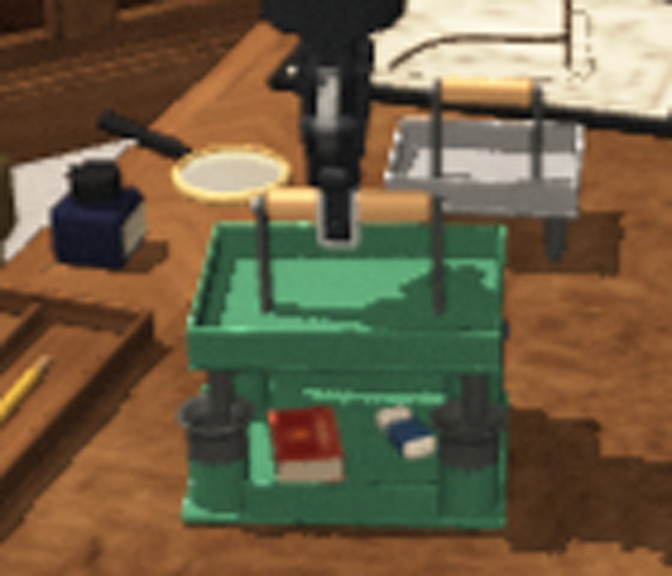

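The legs at crop x=221 and 475 are entering the near cups (216, 470), about 2 mm toward the robot. I'll nudge +x and lower gently.

```bash
python3 -m crank '0.04 0 0 0 0 0.05 5;0 0 0.05 0 0 0 5;0 0 0.05 0 0 0 5;0 0 0.05 0 0 0 5;0 0 0.05 0 0 0 5;0 0 0.05 0 0 0 5;0 0 0.03 0 0 0 5;0 0 0 0 0 0 5;0 0 0 0 0 0 5;0 0 0 0 0 0 5'
python3 - <<'E'
from h import *
goto([.4745,.0067,.2],16.35)
E
```

```text
clock: 12.6
position: [0.4748, 0.0059, 0.2054]
ee_rot: [0.99, 0.142, -0.001, -0.001]
ft_force: [-0.5, -0.5, -2.6]
grip_width: 0.148
clock 12.6 pos [0.4748 0.0059 0.2054] shift [-0.001 -0.021  0.135] turn [-0.014  0.015 -0.007] F [-0.5 -0.5 -2.6] w 0.148
```

No contact yet. I'll go down in small steps until it touches.

```bash
python3 -m crank '0 0 0.03 0 0 0 5;0 0 0.03 0 0 0 5;0 0 0.03 0 0 0 5;0 0 0.02 0 0 0 5;0 0 0 0 0 0 5;0 0 0 0 0 0 5;0 0 0 0 0 0 5;0 0 0 0 0 0 5;0 0 0 0 0 0 5;0 0 0 0 0 0 5'
python3 - <<'E'
from h import *
goto([.4745,.0067,.2],16.35)
E
```

```text
clock: 13.6
position: [0.4749, 0.0058, 0.2008]
ee_rot: [0.99, 0.142, -0.001, -0.001]
ft_force: [0.3, 0.1, -3.2]
grip_width: 0.152
clock 13.6 pos [0.4749 0.0058 0.2008] shift [-0.004 -0.024  0.02 ] turn [-0.012  0.012 -0.009] F [ 0.3  0.1 -3.2] w 0.152
```

```bash
python3 -m crank '0 0 0.02 0 0 0 5;0 0 0.02 0 0 0 5;0 0 0 0 0 0 5;0 0 0 0 0 0 5;0 0 0 0 0 0 5;0 0 0 0 0 0 5;0 0 0 0 0 0 5;0 0 0 0 0 0 5;0 0 0 0 0 0 5;0 0 0 0 0 0 5'
python3 - <<'E'
from h import *
goto([.4745,.0067,.2],16.35)
p,d=camera("side");cv2.imwrite("pics/c6.png",cv2.resize(p[140:260,180:320],None,fx=4.8,fy=4.8,interpolation=2)[:,:,::-1])
E
```

```text
clock: 14.6
position: [0.4751, 0.0061, 0.1997]
ee_rot: [0.99, 0.142, -0.001, -0.0]
ft_force: [-1.5, -0.3, 0.7]
grip_width: 0.149
clock 14.6 pos [0.4751 0.0061 0.1997] shift [-0.011 -0.018 -0.007] turn [-0.009  0.011 -0.007] F [-1.5 -0.3  0.7] w 0.149
```

View pics/c6.png

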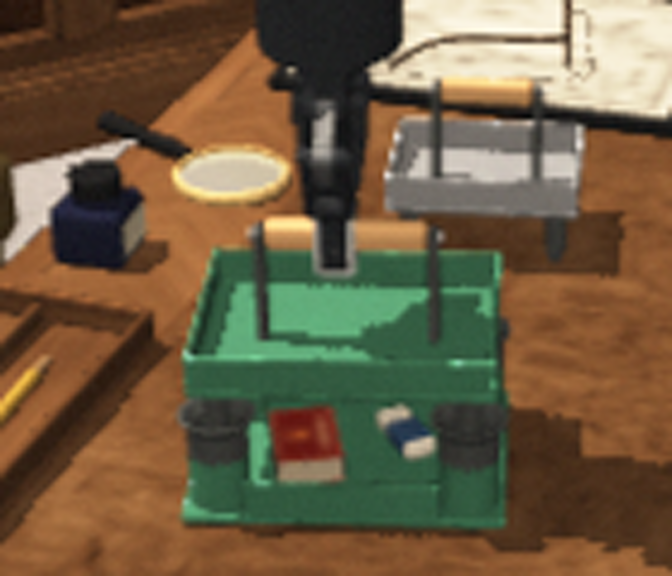

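The force went from -3 N to about +1 N at z=0.1997, the height expected for home. The side view shows the tray level and down on the cups. A tiny settle, then release.

```bash
python3 -m crank '0 0 0.01 0 0 0 5;0 0 0 0 0 0 16;0 0 0 0 0 0 18;0 0 0 0 0 0 22;0 0 0 0 0 0 28;0 0 0 0 0 0 36;0 0 0 0 0 0 44;0 0 0 0 0 0 50;0 0 0 0 0 0 50;0 0 0 0 0 0 50'
python3 - <<'E'
from h import *
goto([.4745,.0067,.2],16.35)
p,d=camera("wrist");cv2.imwrite("pics/w7.png",p[:,:,::-1])
E
```

```text
clock: 15.65
position: [0.4757, 0.0062, 0.1996]
ee_rot: [0.99, 0.142, -0.0, -0.001]
ft_force: [0.0, -0.5, 0.5]
grip_width: 0.582
clock 15.65 pos [0.4757 0.0062 0.1996] shift [-0.026 -0.022 -0.01 ] turn [-0.008 -0.    -0.007] F [ 0.  -0.5  0.5] w 0.582
```

View pics/w7.png

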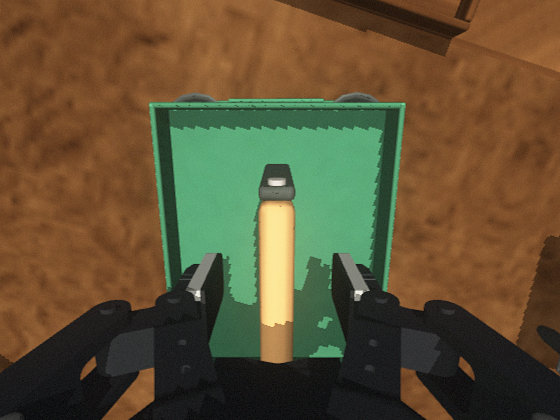

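The jaws stand clear of the bar on both sides (pads at x≈210 and 345, bar at 277). I'll rise straight up.

```bash
python3 -m crank '0 0 -0.1 0 0 0 50;0 0 -0.2 0 0 0 50;0 0 -0.4 0 0 0 50;0 0 -0.5 0 0 0 50;0 0 -0.6 0 0 0 50;0 0 -0.6 0 0 0 50;0 0 -0.6 0 0 0 50;0 0 -0.4 0 0 0 50;0 0 -0.1 0 0 0 50;0 0 0 0 0 0 50'
python3 - <<'E'
from h import *
goto([.4745,.0067,.2],16.35)
o=get_obs();p,d=camera("wrist");cv2.imwrite("pics/w8.png",p[:,:,::-1])
q,_=camera("side");cv2.imwrite("pics/c8.png",cv2.resize(q[140:260,180:320],None,fx=4.8,fy=4.8,interpolation=2)[:,:,::-1])
hsv=cv2.cvtColor(p,cv2.COLOR_RGB2HSV);g=((hsv[...,0]>60)&(hsv[...,0]<95)&(hsv[...,1]>90));ys,xs=np.where(g)
P=pts("wrist",np.c_[xs,ys],d[ys,xs],o)
y=np.radians(16.35);L=(P[:,:2]-[.47,.005])@np.array([[np.cos(y),-np.sin(y)],[np.sin(y),np.cos(y)]])
k=(abs(L[:,0])<.07)&(abs(L[:,1])<.05)&(P[:,2]>.07)&(P[:,2]<.095)
A=np.c_[L[k],np.ones(k.sum())];c,*_=np.linalg.lstsq(A,P[k,2],rcond=None);print("floor z at centre",c[2],"tilt deg",np.degrees(c[:2]),k.sum())
k=(P[:,2]>.098)&(P[:,2]<.11);print("rim",np.median(P[k,2]),L[k].min(0),L[k].max(0))
E
```

```text
clock: 16.7
position: [0.476, 0.0087, 0.3531]
ee_rot: [0.99, 0.144, 0.001, 0.0]
ft_force: [0.9, -0.5, -0.3]
grip_width: 0.585
clock 16.7 pos [0.476  0.0087 0.3531] shift [-0.062  0.033  3.827] turn [ 0.009 -0.02   0.024] F [ 0.9 -0.5 -0.3] w 0.585
floor z at centre 0.08134057862103275 tilt deg [-0.0262018  -0.05476481] 10364
rim 0.10201788636741466 [-0.08075438 -0.06177681] [0.08215555 0.06135803]
```

View pics/w8.png

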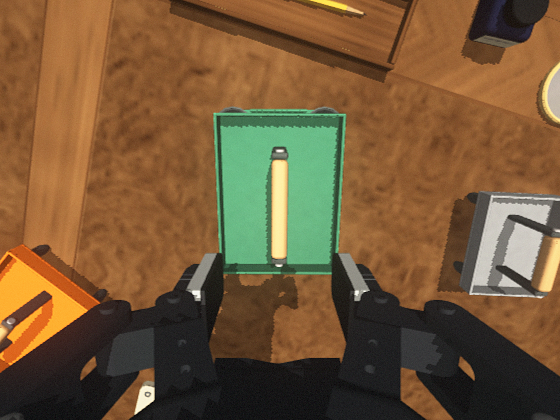

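View pics/c8.png

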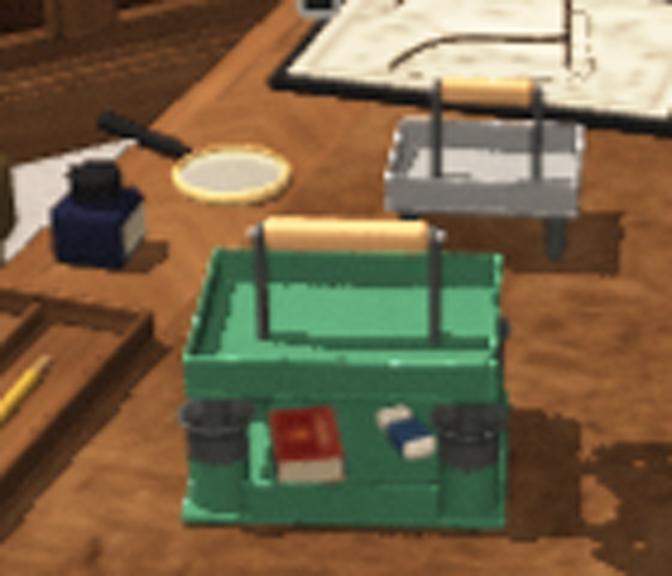

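The rim is at z=0.102 (0.103 expected when home), tilt is under 0.1°, and the tray is centred to about 1 mm. The gripper is clear and the grey tray hasn't moved. Handing in.

```bash
python3 -c "
from workcell import *
print(hand_in())"
```

```text
the job is handed in; nothing more can be done
None
```

The green tray is stacked on the base with its legs down in the cups. I gripped it by its wooden bar, carried it over, lowered it until the base took its weight, then let go and rose clear. The job was handed in at about 17 s of the 43 s allowed.

- **Seating:** the rim is at z = 102 mm, where 103 mm is expected when fully home. Tilt is under 0.1° and the tray is centred to about 1 mm. It did not shift visibly on release.
- **Grey tray:** it stands where it was.
- **Forces:** wrist force readings between moves stayed below about 6 N.
- **Checks that disagreed:** a first fit of the tray floor while it hung in the gripper gave a false tilt of about 23°. Point-by-point depths along the rim and floor then showed it level. Before lowering, the side view and my position estimate agreed on the sideways correction to about 1 mm.

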